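# Back the bench winch off by one notch

## Robot

A 6-joint arm with a two-finger parallel gripper is mounted at the origin on a cart in front of the work surface, level with it; the furniture and walls round the work are solid. World frame = base frame: x ahead of the robot, y to its left, z up, the work surface at z = 0. Lengths are in m, angles in rad, forces in N, time in s.
With the tool pointing down it reaches from about 0.35 to 0.975 m from the base axis. Payload 4.9 kg.
Tool frame: the origin (TCP) lies at the very end of the fingers, on their centre line; the grasp point (between the pads) lies 19 mm behind it (ctrl.grip_point_offset is the distance from the TCP to the grasp point, in m); z points along the fingers, y is the line along which they close (so a half turn about z gives the same grasp; the last joint's range is limited). The gripper opens to 85 mm and grips with 20 to 120 N. Pads are 22 mm wide; open, the fingers measure 114 mm over their backs; the gripper's body (76 mm by 85 mm) begins 54 mm behind the grasp point. The pads swing forward as they close: fully open they stand 13 mm farther back than shut.
Start: joints at [1.22, 0.053, 1.613, -0, 1.476, -0.119], TCP at [0.144, 0.608, 0.231] pointing down, gripper open.
Joint ranges: [-3.01, 3.01], [-1.01, 2.22], [0.06, 2.58], [-1.02, 4.17], [0.09, 2.62], [-3.14, 3.14]. Speed limits (rad/s): [2.57, 2.57, 3.14, 3.14, 3.14, 3.14].

## Interface

Orientations are given as a rotation vector (axis times angle).
In Python, from station import ctrl gives the robot as it stands.
- The arm moves only by the tool send_rows, never from a script. Its argument "rows" is a list of rows, each a list of 3 entries, a list of its own where there are three numbers: the finger opening in cm, from 0 to 8.54, then the shift along the tool's x, y, z in cm, then the turn about the tool's z in degrees. A call has 1 to 10 rows; each row shifts and turns the commanded pose from where the row before left it, along the tool's axes as they then stand; what a row does not reach is not made up. A row lasts 1/8 s, in which the tool goes at most 62.5 mm and 10.7 degrees, less where a joint would pass 70% of its speed; a pose out of reach is approached as far as the arm can. A call with a gripper value outside its range is refused whole. The fingers move at their own pace and stop on an object; "newtons" is the grip in N (left out, the last holds). Time passes only in rows, so rows that do not move let the fingers close. It gives the time, the measured TCP pose, the force, the opening and the grip force at its end, in the units of the state.
- ctrl.get_obs(): the state, without advancing time (a new reading comes with each control period).
- ctrl.get_image(name): name is "scene" or "top" or "wrist"; returns a dict with "frame" (400x640x3 uint8, red, green, blue), "range_z" (400x640 float32, m along the optical axis (not along the pixel's ray), 0 where there is no reading), "fx", "fy", "cx", "cy" (pixels), "cam_to_world" (4x4, takes a point from camera to world coordinates). Camera axes: x right, y down, z forward; pixel columns grow to the right and rows downward; lengths in m; the calibration is good to about 2 mm. A picture is of the moment at which its call begins.
- ctrl.finish_job(): hands the job in; it is judged then, once.
The state is a dict: "t": time; "q": joint angles; "dq": joint speeds; "effort": joint torques, N m; "tool_pos": TCP position; "tool_rot": TCP orientation; "contact_force": force on the tool from outside, world axes, zero at the start; "wrist_torque": the same for the moment, N m; "opening": finger opening in m; "grip_force": force on a finger pad.
Only numpy, scipy, OpenCV 4.12 (cv2) and the standard library are available. Lean on these libraries where they do the work, as an engineer would, in place of code of your own. Each camera call takes 0.05 s, during which the arm holds its last target. There are 200 camera calls.

## Task

The bare bench winch has been wound one notch too far (left and right are as seen facing its star handle). With a fingertip push the pawl's thumb lever over to the right, so that the pawl lifts out of the ratchet wheel and stays resting open; then push an arm of the star handle so that the top of the wheel goes to the right, toward the pawl's post, by just one notch, and push the pawl back over so that it drops fully home into that next notch. Only push, gently: do not grip the winch's parts, and do not disturb or pick up the things standing around.

Things in the scene. Friction and masses are not known exactly. Their poses are not given: they have to be found in the camera images.
- winch: fixed winch frame: grey T-shaped base 8 mm thick, a bearing pedestal and, at its right end, the pawl's post. Origin on the bench under the wheel; x along the shaft, away from the star handle, y left, z up (offsets and left/right below: this frame, mm). Turned 34 to 60 degrees clockwise from above, right end nearer the robot. Highest fixed part: the post's top, z 181, at x 13 to 29, y -100 to -70.
- wheel_axis (a point): the wheel's axis amid the ratchet wheel: x 0, y 0, z 100 of the winch. Ratchet wheel: x -7 to 7, 120 mm over its 10 teeth, 92 mm at the root; one notch is 36 degrees. In front on the same shaft, in the plane x -40, a star handle: five straight round arms 11 mm thick, 72 degrees apart, each with a 17 mm ball (ball centres 94 mm from the axis, ends 103 mm).
- star_ball (a point): centre of the ball on the star arm that starts at the top, leaning left: with q the value of joint wheel, this arm leans 20 degrees minus q to the left of upright (about 22 to 26 degrees at the start).
- wheel (a joint): turn of the wheel, rad; grows as it goes BACKWARD (top moves right, toward the pawl's post). Stays where left (friction 0.15 N m). At 0 a tooth bears on the home pawl, which blocks it; free play there -0.12 to 0, start -0.11 to -0.04. One notch is 0.628: the next notch back takes the pawl fully from about 0.51 to 0.63. No stops while the pawl is lifted.
- pawl_pivot (a point): the pawl's pivot, in the ratchet wheel's plane: x 0, y -85, z 166 of the winch, axis along x. The pawl is a rigid V, 12 to 14 mm thick in x, 24 mm round at the pivot: a flat steel arm (10 mm high, 82 mm long), level to the left when home, a tooth hanging at its end; and a thumb lever.
- lever_ball (a point): centre of the 18 mm ball at the end of the pawl's thumb lever (a 9 mm round bar), 76 mm from the pivot; with the pawl home the lever leans 15 degrees to the left of upright, 75 degrees above the arm.
- pawl_nose (a point): underside of the pawl's tooth (11 mm wide), 76 mm to the left of the pivot and 17.5 mm below it when home.
- pawl (a joint): lift of the pawl, rad: 0 home in a notch, about 0.15 when its tooth sits on top of a wheel tooth; grows as the arm lifts and swings over to the right, to 1.83, resting open (lever level, pointing right; arm standing, leaning 15 degrees right). Swings freely under its own weight (0.18 kg): let go, it falls home below about 1.0 and open above about 1.2.
- dropper: bystander: small brown dropper bottle, 33 mm across, 102 mm tall, standing to the left of the winch; origin at the centre of its underside
- bottle: bystander: sample bottle with a black cap, 53 mm across, 108 mm tall, standing far behind the winch to the right; origin at the centre of its underside
- cork: bystander: small tapered cork, 26 mm across and tall, standing to the right of the winch; origin at the centre of its underside
- weight: bystander: brass check weight with a knob, 23 mm across, 41 mm tall, standing to the right of the winch; origin at the centre of its underside
- tape: bystander: roll of tape lying flat, 97 mm across, 24 mm high; origin at the centre of its underside
- cup: bystander: mug, 78 mm across without its handle, 92 mm tall; origin at the centre of its underside
- wrench: bystander: open-ended spanner lying flat, 160 mm long, 8 mm high; origin at the centre of its underside

How it is judged:
On the way, in this order (a step that is already met when the one before it is completed fails the run):
1. the pawl is lifted right over and stays open, the wheel not yet turned back (value of joint pawl above 1.5 rad and value of joint wheel below 0.2 rad), for 0.2 s.
2. with the pawl open, the wheel is pushed back one notch (value of joint pawl above 1.2 rad and value of joint wheel between 0.43 and 0.66 rad), for 0.1 s.
At the end, for the whole second after the job is handed in: the wheel stands one notch further back than at the start (joint wheel between 0.43 and 0.66 rad, at rest) and the pawl is fully home in that notch (joint pawl below 0.03 rad) (value of joint pawl below 0.03 rad and value of joint wheel between 0.43 and 0.66 rad and velocity of joint wheel between -0.05 and 0.05 rad/s); the robot touches nothing.
It fails at once if a part of the winch is gripped, or pushed harder than 30 N (contact force between the fingers and winch above 30 N).
It fails at once if something standing around is shifted by more than 30 mm, lifted or carried away (distance of any of dropper, bottle, cork, weight, tape, cup, wrench from where it was at the start of the episode above 0.03 m).
It fails at once if something upright around the winch is tipped over (angle between any of dropper, bottle, cork, weight, cup's own z axis and vertical above 0.5 rad).
It also fails if it takes over 61 s, if anything falls off the work surface, if the arm or the gripper's body presses on something with over 40 N, if the wrist force passes 120 N, or if a joint passes its speed limit or range.

## Working session

There is one attempt and no reset: what is moved stays moved. The work goes in short steps, Python scripts to look and compute and a tool call to move; the robot and the scene stay as the last step left them, time stands still between calls to the robot, and variables do not carry over. Pictures are saved under pics/ and viewed, at most 10 in all, crops included, and the job is handed in when it is done.

Besides the shell and the picture viewer there is one more tool, called after "Call:" as name([rows], argument=value, ...), one row to a line, values as JSON. send_rows: Moves the arm, as the interface text tells. Its arguments: {"type":"object","properties":{"rows":{"type":"array","items":{"type":"array"}},"newtons":{"type":"number"}},"required":["rows"]}

```bash
mkdir -p pics; cat > h.py <<'E'
import numpy as np, cv2
from station import ctrl
def grab(n,f):
    d=ctrl.get_image(n); np.savez(''+f+'.npz',**d); cv2.imwrite(f'pics/{f}.png',d['frame'][:,:,::-1]); return d
def load(f): return np.load(''+f+'.npz')
def cloud(d):
    z=d['range_z']; v,u=np.mgrid[:400,:640]
    P=np.stack([(u-d['cx'])*z/d['fx'],(v-d['cy'])*z/d['fy'],z,np.ones_like(z)],-1)
    return (P@d['cam_to_world'].T)[...,:3]
def proj(d,p):
    c=np.linalg.inv(d['cam_to_world'])@np.append(p,1); return d['fx']*c[0]/c[2]+d['cx'],d['fy']*c[1]/c[2]+d['cy']
E
python3 - <<'E'
from h import *
for n in['scene','top']:
    d=grab(n,n+'1'); print(d['cam_to_world'].round(3).tolist(),d['fx'])
print(ctrl.get_obs())
E
```

```text
[[0.531, -0.584, 0.614, -0.224], [-0.848, -0.375, 0.376, -0.364], [0.011, -0.72, -0.694, 1.011], [0.0, 0.0, 0.0, 1.0]] 406.2504226917936
[[0.024, -0.994, 0.107, 0.369], [-1.0, -0.025, -0.004, 0.066], [0.007, -0.107, -0.994, 1.604], [0.0, 0.0, 0.0, 1.0]] 507.50812574337226
{'t': 0.1, 'q': array([ 1.21999752e+00,  5.32890202e-02,  1.61418583e+00, -7.28173196e-06,
        1.47602080e+00, -1.19020507e-01]), 'dq': array([-0.00093033, -0.00112082, -0.00408006,  0.00146019, -0.00156198,
       -0.00044743]), 'effort': array([ 4.01363313e-04, -3.94902635e+01, -3.71365786e+01, -1.64120775e-04,
        3.83019578e-03,  1.45794075e-05]), 'tool_pos': array([0.14338054, 0.60773343, 0.23016969]), 'tool_rot': array([-3.63210457e-01, -3.12008582e+00,  2.90937653e-03]), 'contact_force': array([ 0.2993816 , -0.88534373, -0.2311004 ]), 'wrist_torque': array([-0.02927906, -0.05695849,  0.01611401]), 'grip_force': 0.0, 'opening': 0.08546135689210022}
```

View pics/scene1.png

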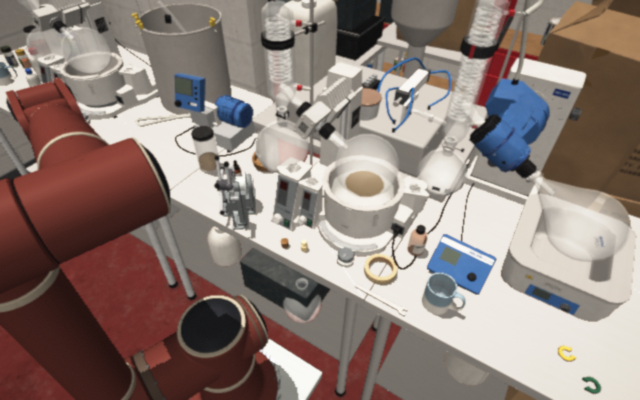

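View pics/top1.png

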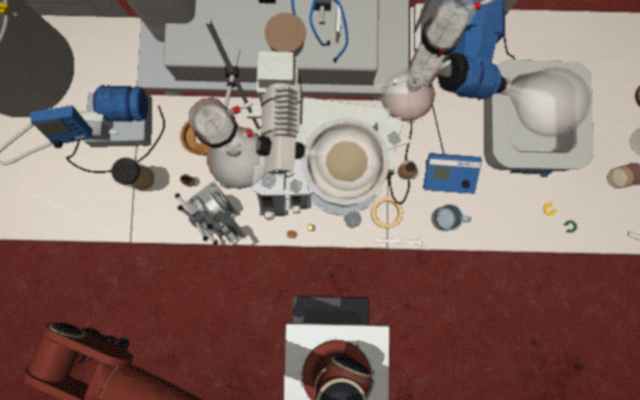

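The winch is at about (213,212) in top and (237,195) in scene. Next I'll take the cloud there plus an enlarged crop.

```bash
python3 - <<'E'
from h import *
t=load('top1');s=load('scene1')
a=cv2.resize(t['frame'][160:260,150:270,::-1],None,fx=4.8,fy=4.8,interpolation=cv2.INTER_CUBIC)[:480]
b=cv2.resize(s['frame'][140:250,190:300,::-1],None,fx=4.36,fy=4.36,interpolation=cv2.INTER_CUBIC)[:480]
a=cv2.resize(a,(400,333));b=cv2.resize(b,(400,400));c=np.zeros((400,800,3),np.uint8);c[:333,:400]=a;c[:,400:]=b
cv2.imwrite('pics/crop1.png',c)
P=cloud(t)
for u,v in[(130,172),(186,180),(213,200),(213,225),(240,235),(180,207),(235,155),(270,205),(292,233),(310,228)]: print(u,v,P[v,u].round(3))
E
```

```text
130 172 [0.585 0.608 0.166]
186 180 [0.578 0.469 0.082]
213 200 [0.513 0.373 0.138]
213 225 [0.439 0.363 0.172]
240 235 [0.418 0.309 0.018]
180 207 [0.486 0.451 0.198]
235 155 [0.59  0.264 0.439]
270 205 [0.506 0.211 0.105]
292 233 [0.428 0.147 0.021]
310 228 [0.444 0.091 0.042]
```

View pics/crop1.png

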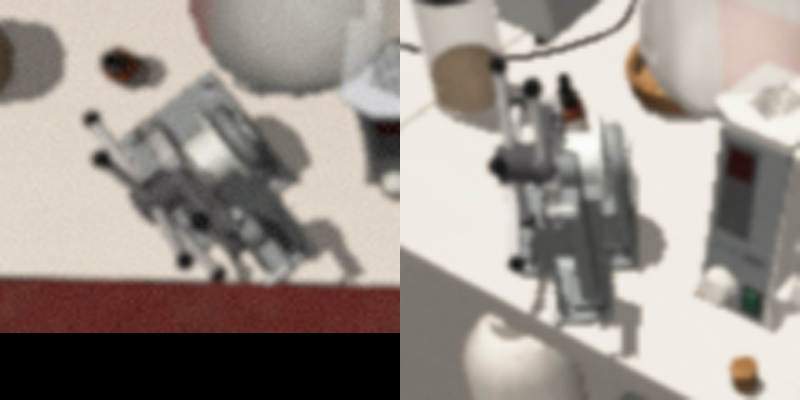

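```bash
python3 - <<'E'
from h import *
for n,L in(('top1',[(178,195),(180,207),(210,225),(205,238),(215,242)]),('scene1',[(217,158),(226,164),(217,186),(222,212),(235,163)])):
    d=load(n);P=cloud(d);g=d['frame'].max(2)
    for u,v in L:
        w=P[v-2:v+3,u-2:u+3].reshape(-1,3);k=g[v-2:v+3,u-2:u+3].ravel()
        print(n,u,v,'dark px:',w[k<70].round(3).tolist()[:6], k.min())
E
```

```text
top1 178 195 dark px: [[0.529, 0.491, 0.103], [0.53, 0.489, 0.098], [0.529, 0.486, 0.101], [0.526, 0.488, 0.103]] 43
top1 180 207 dark px: [[0.488, 0.451, 0.198], [0.488, 0.448, 0.198], [0.486, 0.455, 0.193], [0.486, 0.451, 0.198], [0.486, 0.451, 0.189], [0.483, 0.455, 0.193]] 31
top1 210 225 dark px: [[0.445, 0.377, 0.171], [0.444, 0.374, 0.175], [0.445, 0.371, 0.172], [0.438, 0.36, 0.25], [0.438, 0.358, 0.245], [0.369, 0.066, 1.604]] 25
top1 205 238 dark px: [[0.408, 0.384, 0.17], [0.405, 0.386, 0.174], [0.405, 0.385, 0.166], [0.405, 0.382, 0.165], [0.402, 0.387, 0.17], [0.402, 0.383, 0.172]] 30
top1 215 242 dark px: [[0.394, 0.378, 0.058], [0.394, 0.374, 0.06], [0.39, 0.381, 0.057], [0.39, 0.377, 0.061], [0.391, 0.374, 0.059]] 44
scene1 217 158 dark px: [[0.485, 0.459, 0.193], [0.483, 0.452, 0.197], [0.488, 0.454, 0.193], [0.483, 0.457, 0.191], [0.481, 0.451, 0.195], [0.484, 0.45, 0.193]] 31
scene1 226 164 dark px: [[0.432, 0.356, 0.249], [0.431, 0.359, 0.244], [0.429, 0.352, 0.249], [0.431, 0.351, 0.248], [0.425, 0.358, 0.245], [-0.224, -0.364, 1.011]] 25
scene1 217 186 dark px: [[0.401, 0.383, 0.171], [0.404, 0.382, 0.17], [0.407, 0.381, 0.168], [0.395, 0.382, 0.172], [0.402, 0.385, 0.166], [0.401, 0.379, 0.17]] 23
scene1 222 212 dark px: [[0.396, 0.376, 0.061], [0.391, 0.376, 0.06], [0.396, 0.377, 0.056], [0.397, 0.374, 0.057], [0.389, 0.375, 0.058], [0.393, 0.375, 0.054]] 31
scene1 235 163 dark px: [[0.582, 0.474, 0.1], [0.577, 0.474, 0.098], [0.582, 0.474, 0.095], [0.58, 0.473, 0.092], [0.582, 0.481, 0.083], [0.576, 0.469, 0.092]] 24
```

The crop shows the star balls at about (100,158), (92,118), (185,260) and (218,275), and the lever ball at (200,218). The depth at these points fits the given geometry: yaw is about -50.3° and the origin about (0.4825, 0.398). I'll lift and turn the tool so its x points to the winch's right.

Call:
send_rows([
  [0, [0, 0, -2], -10.6],
  [0, [0, 0, -2], -10.6],
  [0, [0, 0, -2], -10.6],
  [0, [0, 0, -2], -10.6],
  [0, [0, 0, -2], -10.6],
  [0, [0, 0, 0], 0],
], newtons=20)

```text
t: 0.85
tool_pos: [0.1438, 0.6089, 0.333]
tool_rot: [-1.063, 2.954, 0.004]
contact_force: [0.0, -0.1, 0.1]
opening: 0.0001
grip_force: 0.0
```

```bash
cat >> h.py <<'E'
from scipy.spatial.transform import Rotation as R
O=np.array([.4825,.398,0]); psi=np.radians(-50.3); W=R.from_euler('z',psi).as_matrix()
def where():
    o=ctrl.get_obs(); return o,W.T@(o['tool_pos']-O)
def to(*g):
    o,p=where(); T=R.from_rotvec(o['tool_rot']).as_matrix()
    print('t',round(o['t'],2),'winch mm',(p*1e3).round(1),'F',o['contact_force'].round(1),'open',round(o['opening'],3),'Tx in winch',(W.T@T[:,0]).round(3),'Tz',T[:,2].round(3))
    for q in g: print(q,'shift cm',(T.T@W@(np.array(q)/1e3-p)*100).round(2))
E
python3 -c "
from h import *
to((0,-25,330))"
```

```text
t 0.85 winch mm [-378.6 -125.9  333. ] F [ 0.  -0.1  0.1] open 0.0 Tx in winch [-0.002 -1.    -0.003] Tz [ 0.001  0.003 -1.   ]
(0, -25, 330) shift cm [-10.16 -37.84   0.27]
```

Call:
send_rows([
  [0, [-1.3, -4.8, 0], 0],
  [0, [-1.3, -4.8, 0], 0],
  [0, [-1.3, -4.8, 0], 0],
  [0, [-1.3, -4.8, 0], 0],
  [0, [-1.3, -4.7, 0], 0],
  [0, [-1.2, -4.7, 0], 0],
  [0, [-1.2, -4.7, 0], 0],
  [0, [-1.2, -4.6, 0], 0],
  [0, [0, 0, 0], 0],
  [0, [0, 0, 0], 0],
])

```text
t: 2.1
tool_pos: [0.4629, 0.3813, 0.33]
tool_rot: [1.064, -2.954, -0.0]
contact_force: [-1.1, -0.0, 0.6]
opening: 0.0004
grip_force: 0.0
```

```bash
python3 -c "
from h import *
to((0,-25,215))
d=grab('wrist','w1')
g=cv2.resize(d['frame'][:,:,::-1],None,fx=1.0,fy=1.0)
for p in [(0,-65.3,239.4),(-40,38,186),(-40,-70,163),(0,-85,166),(0,-9,148.5)]:
    u,v=proj(d,O+W@(np.array(p)/1e3)); print(p,u,v); cv2.circle(g,(int(u),int(v)),4,(0,0,255),1)
cv2.imwrite('pics/w1.png',g)"
```

```text
t 2.1 winch mm [ 3.00e-01 -2.58e+01  3.30e+02] F [-1.1 -0.   0.6] open 0.0 Tx in winch [-0.002 -1.     0.002] Tz [-0.002 -0.001 -1.   ]
(0, -25, 215) shift cm [-0.1   0.03 11.5 ]
(0, -65.3, 239.4) 320.2440915801793 159.77133679345928
(-40, 38, 186) 357.832700509238 246.81240183289628
(-40, -70, 163) 359.28906796343966 140.55189854068215
(0, -85, 166) 319.78335264283976 125.67447193055878
(0, -9, 148.5) 319.79356068931753 193.87380266647006
```

View pics/w1.png

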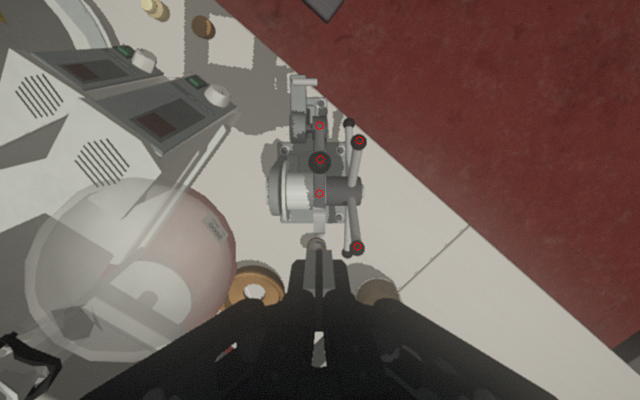

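The projected marks sit on the balls: lever ball at (320,160), star balls at (358,247) and (358,141). The estimate is good. Descending to the left of the lever, then pushing right.

Call:
send_rows([
  [0, [0, 0, 3], 0],
  [0, [0, 0, 3], 0],
  [0, [0, 0, 3], 0],
  [0, [0, 0, 2.5], 0],
  [0, [0.6, 0, 0], 0],
  [0, [0.8, 0, 0], 0],
  [0, [0.8, 0, 0], 0],
  [0, [0.8, 0, 0], 0],
])

```text
t: 3.15
tool_pos: [0.4405, 0.3622, 0.218]
tool_rot: [-1.066, 2.952, 0.001]
contact_force: [0.5, 0.6, 0.8]
opening: -0.0002
grip_force: 0.4
```

Call:
send_rows([
  [0, [0.8, 0, 0], 0],
  [0, [0.8, 0, 0], 0],
  [0, [0.8, 0, 0], 0],
  [0, [0.8, 0, 0.1], 0],
  [0, [0.8, 0, 0.2], 0],
  [0, [0.8, 0, 0.2], 0],
  [0, [0.8, 0, 0.3], 0],
  [0, [0.7, 0, 0.3], 0],
  [0, [0.7, 0, 0.2], 0],
  [0, [0, 0, 0], 0],
])

```text
t: 4.4
tool_pos: [0.3861, 0.3171, 0.203]
tool_rot: [1.067, -2.954, 0.0]
contact_force: [-0.1, 0.6, -0.1]
opening: 0.0
grip_force: 0.0
```

```bash
python3 -c "
from h import *
to((0,-120,205))
for n in ('scene','top'):
    d=grab(n,n+'2');P=(cloud(d)-O)@W*1e3
    m=(abs(P[...,0])<14)&(P[...,1]<-40)&(P[...,1]>-190)&(P[...,2]>150)&(P[...,2]<260)&(d['frame'].max(2)<70)
    print(n,m.sum(),np.median(P[m],0).round(1) if m.any() else '')
s=load('scene2')
cv2.imwrite('pics/c2.png',cv2.resize(s['frame'][110:250,180:320,::-1],None,fx=4,fy=4,interpolation=cv2.INTER_CUBIC))"
```

```text
t 4.4 winch mm [   0.7 -125.8  203. ] F [-0.1  0.6 -0.1] open 0.0 Tx in winch [ 0. -1.  0.] Tz [-0. -0. -1.]
(0, -120, 205) shift cm [-0.58  0.07 -0.2 ]
scene 104 [  -1.4 -136.8  238.9]
top 0
```

View pics/c2.png

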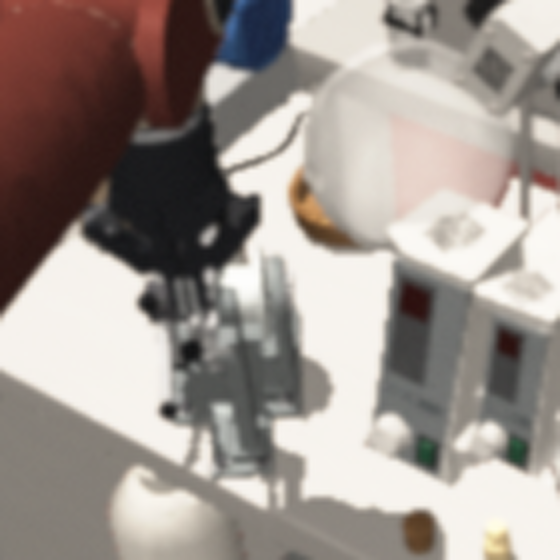

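The black lever ball is now low in front, at crop (190,350), i.e. scene (227,197). Checking that against the expected open pose.

```bash
python3 -c "
from h import *
s=load('scene2');P=(cloud(s)-O)@W*1e3
print(proj(s,O+W@np.array([0,-.161,.166])),proj(s,O+W@np.array([0,-.1459,.211])))
print([P[v,u].round(0).tolist() for u,v in((227,197),(228,198),(226,196))])
to((0,-105,290),(-40,75,290),(-40,75,175))"
```

```text
(np.float64(229.0180696421051), np.float64(204.4052993758315)) (np.float64(226.95094441968166), np.float64(189.68458264200618))
[[-1.0, -164.0, 199.0], [1.0, -164.0, 195.0], [-5.0, -155.0, 195.0]]
t 4.5 winch mm [   0.7 -125.3  203.4] F [ 0.4 -0.  -0.4] open -0.0 Tx in winch [ 0. -1. -0.] Tz [ 0.  0. -1.]
(0, -105, 290) shift cm [-2.03  0.07 -8.66]
(-40, 75, 290) shift cm [-20.03   4.07  -8.65]
(-40, 75, 175) shift cm [-20.03   4.07   2.85]
```

```bash
python3 -c "
from h import *
s=grab('scene','scene3');P=(cloud(s)-O)@W*1e3
m=(s['frame'].max(2)<60)&(abs(P[...,0])<14)&(P[...,1]<-130)&(P[...,1]>-190)&(P[...,2]>150)&(P[...,2]<215)
print(m.sum(),np.median(P[m],0),np.argwhere(m).mean(0))"
```

```text
28 [   0.97234926 -163.62691293  172.71926196] [200.71428571 228.85714286]
```

The lever ball has come down to its open height, z about 166. Lifting and going to the left of the upper star ball.

Call:
send_rows([
  [0, [0, 0, -3], 0],
  [0, [0, 0, -3], 0],
  [0, [0, 0, -3], 0],
  [0, [-5, 1, 0], 0],
  [0, [-5, 1, 0], 0],
  [0, [-5, 1, 0], 0],
  [0, [-4.8, 1.0, 0], 0],
  [0, [0, 0, 0], 0],
])

```text
t: 5.55
tool_pos: [0.5145, 0.4764, 0.2901]
tool_rot: [1.067, -2.951, 0.001]
contact_force: [-0.1, -0.1, -0.1]
opening: 0.0001
grip_force: 0.0
```

```bash
cat >> h.py <<'E'
def look(f):
    s=grab('scene',f);P=(cloud(s)-O)@W*1e3;dk=s['frame'].max(2)<70
    m=dk&(abs(P[...,0])<14)&(P[...,1]<-40)&(P[...,1]>-190)&(P[...,2]>150)&(P[...,2]<255)
    if m.sum(): print('lever surf',m.sum(),np.median(P[m],0).round(1))
    m=dk&(abs(P[...,0]+40)<14)&(P[...,1]<130)&(P[...,1]>-130)&(P[...,2]>0)&(P[...,2]<210)
    n,l,st,c=cv2.connectedComponentsWithStats(m.astype(np.uint8))
    for i in range(1,n):
        if st[i,4]>5:
            p=np.median(P[l==i],0); print('star',st[i,4],p.round(1),'left deg',np.degrees(np.arctan2(p[1],p[2]-100)).round(1))
    return s
E
python3 -c "
from h import *
look('scene4')
to((-40,72,177))"
```

```text
lever surf 96 [  -0.3 -100.5  186. ]
star 11 [-42.1  35.7 191. ] left deg 21.4
star 33 [-37.1 -20.  107.5] left deg -69.6
star 7 [-39.1 -82.   57.3] left deg -117.5
t 5.6 winch mm [-39.6  73.5 291.3] F [-0.5  0.2 -0.8] open -0.0 Tx in winch [ 0.001 -1.     0.003] Tz [-0.002 -0.002 -1.   ]
(-40, 72, 177) shift cm [ 0.11  0.04 11.43]
```

Call:
send_rows([
  [0, [0, 0, 3], 0],
  [0, [0, 0, 3], 0],
  [0, [0, 0, 3], 0],
  [0, [0, 0, 2.4], 0],
  [0, [0.6, 0, 0], 0],
  [0, [0.7, 0, 0], 0],
  [0, [0.7, 0, 0], 0],
  [0, [0.7, 0, 0], 0],
  [0, [0.7, 0, 0], 0],
  [0, [0.7, 0, 0], 0],
])

```text
t: 6.85
tool_pos: [0.4814, 0.4482, 0.1795]
tool_rot: [-1.067, 2.955, 0.0]
contact_force: [2.0, 1.2, 1.6]
opening: 0.0007
grip_force: 1.0
```

Call:
send_rows([
  [0, [0.7, 0, 0], 0],
  [0, [0.7, 0, 0], 0],
  [0, [0.6, 0, 0], 0],
  [0, [0.5, 0, 0], 0],
  [0, [0.2, 0, 0], 0],
  [0, [0, 0, 0], 0],
])

```text
t: 7.6
tool_pos: [0.4605, 0.4309, 0.1788]
tool_rot: [1.067, -2.953, 0.001]
contact_force: [-0.8, 0.2, -0.3]
opening: 0.0
grip_force: 0.0
```

```bash
python3 -c "
from h import *
look('scene5')
to((-40,0,177))"
```

```text
lever surf 76 [   0.5 -103.1  180.8]
star 33 [-39.7  -6.1 197.8] left deg -3.6
star 35 [-31.7 -11.5 111.3] left deg -45.3
star 8 [-39.  -95.9 117.9] left deg -79.5
star 13 [-36.7 -41.5  17.7] left deg -153.3
t 7.65 winch mm [-39.3   4.1 178.8] F [-0.1 -0.2 -0. ] open -0.0 Tx in winch [ 0.    -1.     0.002] Tz [-0.001 -0.001 -1.   ]
(-40, 0, 177) shift cm [0.41 0.07 0.18]
```

Both other balls and the finger position give q of about 0.52. I'll push 5 mm more to reach about 0.57, then back off and lift.

Call:
send_rows([
  [0, [0.3, 0, 0], 0],
  [0, [0.2, 0, 0], 0],
  [0, [0, 0, 0], 0],
  [0, [0, 0, 0], 0],
  [0, [-0.5, 0, 0], 0],
  [0, [-1.0, 0, 0], 0],
  [0, [0, 0, -3], 0],
  [0, [0, 0, -4], 0],
  [0, [0, 0, -5], 0],
  [0, [0, 0, 0], 0],
])

```text
t: 8.9
tool_pos: [0.4709, 0.4394, 0.3061]
tool_rot: [-1.064, 2.945, 0.005]
contact_force: [0.1, 0.9, -0.1]
opening: 0.0003
grip_force: 0.0
```

```bash
python3 -c "
from h import *
s=look('scene6')
to((0,-135,300))
g=s['frame'][130:250,180:300,::-1]
cv2.imwrite('pics/c6.png',cv2.resize(g,None,fx=5,fy=5,interpolation=cv2.INTER_CUBIC)[:600])
for q in (.51,.57,.63):
  print(q,[np.round(proj(s,O+W@np.array([-.04,.094*np.sin(a),.1+.094*np.cos(a)]))-np.array([180,130]),1)*5 for a in np.radians(20-72*np.arange(5))-q])
for th in (1.83,1.6): print('lever',(np.array(proj(s,O+W@np.array([0,-.085+.076*np.sin(.262-th),.166+.076*np.cos(.262-th)])))-[180,130])*5)
"
```

```text
lever surf 81 [  0.2 -99.5 177.5]
star 13 [-41.5 -24.7 196.3] left deg -14.4
star 16 [-31.1 -14.2 108.8] left deg -58.3
star 8 [-39.6 -96.8 114.5] left deg -81.5
star 7 [-37.1 -39.   18.5] left deg -154.5
t 8.95 winch mm [-39.3  16.3 302.6] F [ 0.5  0.3 -0.6] open 0.0 Tx in winch [ 0.    -1.    -0.006] Tz [ 0.005  0.003 -1.   ]
(0, -135, 300) shift cm [15.14 -3.92  0.18]
0.51 [array([179.5, 184. ]), array([194. , 359.5]), array([220., 411.]), array([221., 284.]), array([198. , 148.5])]
0.57 [array([179.5, 191. ]), array([195.5, 367. ]), array([220.5, 408. ]), array([220., 276.]), array([196.5, 145. ])]
0.63 [array([179.5, 198.5]), array([197. , 373.5]), array([221.5, 405. ]), array([219.5, 268. ]), array([195.5, 142.5])]
lever [245.03975258 371.76965624]
lever [240.95413221 348.20596162]
```

View pics/c6.png

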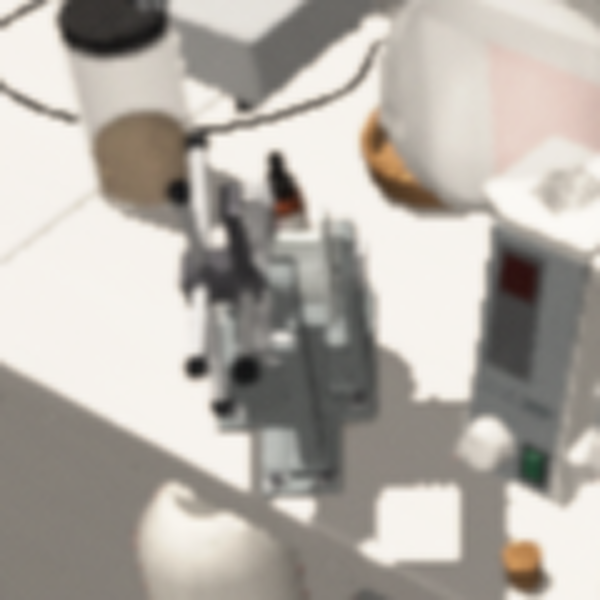

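Ball C at (196,367) and ball A at (180,190) match q = 0.57, and the lever ball at (245,370) matches fully open. Going to the right of the standing pawl arm.

Call:
send_rows([
  [0, [5, -1.3, 0], 0],
  [0, [5, -1.3, 0], 0],
  [0, [5.1, -1.3, 0], 0],
  [0, [0, 0, 0], 0],
  [0, [0, 0, 3], 0],
  [0, [0, 0, 3], 0],
  [0, [0, 0, 3], 0],
  [0, [0, 0, 0], 0],
])

```text
t: 9.95
tool_pos: [0.376, 0.3105, 0.2053]
tool_rot: [1.065, -2.947, 0.002]
contact_force: [0.4, -0.1, 0.0]
opening: -0.0003
grip_force: 0.0
```

```bash
python3 -c "
from h import *
to((0,-135,213))"
```

```text
t 9.95 winch mm [  -0.7 -137.8  205.3] F [ 0.4 -0.1  0. ] open -0.0 Tx in winch [ 0.001 -1.     0.008] Tz [-0.007 -0.004 -1.   ]
(0, -135, 213) shift cm [-0.28 -0.07 -0.78]
```

Call:
send_rows([
  [0, [-0.8, 0, 0], 0],
  [0, [-0.8, 0, 0], 0],
  [0, [-0.8, 0, 0], 0],
  [0, [-0.7, 0, 0], 0],
  [0, [-0.7, 0, 0], 0],
  [0, [-0.7, 0, 0], 0],
  [0, [-0.7, 0, 0], 0],
  [0, [-0.6, 0, 0], 0],
  [0, [-0.5, 0, 0], 0],
  [0, [-0.5, 0, 0], 0],
])

```text
t: 11.2
tool_pos: [0.43, 0.3548, 0.2093]
tool_rot: [-1.067, 2.955, 0.0]
contact_force: [-1.1, 0.1, 0.5]
opening: -0.0003
grip_force: 0.0
```

Call:
send_rows([
  [0, [-0.5, 0, 0], 0],
  [0, [-0.5, 0, 0], 0],
  [0, [-0.5, 0, 0], 0],
  [0, [-0.5, 0, 0], 0],
  [0, [-0.5, 0, 0], 0],
  [0, [-0.5, 0, 0], 0],
  [0, [-0.5, 0, 0], 0],
  [0, [-0.5, 0, 0], 0],
  [0, [-0.5, 0, 0], 0],
  [0, [0, 0, 0], 0],
])

```text
t: 12.45
tool_pos: [0.4646, 0.3835, 0.2093]
tool_rot: [1.067, -2.955, 0.0]
contact_force: [-0.8, -1.1, 0.6]
opening: 0.0004
grip_force: 0.0
```

```bash
python3 -c "
from h import *
look('scene7');to((0,-25,205))"
```

```text
lever surf 38 [ 2.000e-01 -7.250e+01  2.424e+02]
star 7 [-40.   78.7 155.8] left deg 54.7
star 13 [-41.7 -23.8 196.3] left deg -13.9
star 14 [-30.8 -13.8 108.3] left deg -59.1
star 8 [-39.8 -95.1 112.8] left deg -82.4
star 7 [-36.7 -39.   16.4] left deg -155.0
t 12.5 winch mm [ -0.3 -23.3 209.2] F [-0.1 -0.6 -0.3] open 0.0 Tx in winch [ 0. -1.  0.] Tz [-0. -0. -1.]
(0, -25, 205) shift cm [ 0.17 -0.03  0.42]
```

Wheel and lever look right. Lifting away, then verifying.

Call:
send_rows([
  [0, [0, 0, -3], 0],
  [0, [0, 0, -4], 0],
  [0, [0, 0, -4], 0],
  [0, [-4, 0, -2], 0],
  [0, [-5, 0, 0], 0],
  [0, [-5, 0, 0], 0],
  [0, [0, 0, 0], 0],
  [0, [0, 0, 0], 0],
])

```text
t: 13.5
tool_pos: [0.5717, 0.4726, 0.3389]
tool_rot: [1.067, -2.954, 0.0]
contact_force: [-0.2, -0.8, -0.4]
opening: 0.0002
grip_force: 0.0
```

```bash
python3 -c "
from h import *
s=look('scene8');to()
g=s['frame'][130:250,180:300,::-1]
cv2.imwrite('pics/c8.png',cv2.resize(g,None,fx=5,fy=5,interpolation=cv2.INTER_CUBIC))
t=grab('top','top8')
for th in (0,.07,.15): print('lever',th,[np.round(proj(d,O+W@np.array([0,-.085+.076*np.sin(.262-th),.166+.076*np.cos(.262-th)])),2) for d in (s,t)])
for n,k in (('scene1',.0),('scene8',0),('top1',0),('top8',0)):
  d=load(n);P=(cloud(d)-O)@W*1e3
  m=(abs(P[...,0])<14)&(abs(P[...,1]+65)<25)&(P[...,2]>232)&(P[...,2]<255)
  print(n,m.sum(),P[m].mean(0).round(1),np.argwhere(m).mean(0)[::-1].round(2))
  m=(abs(P[...,0])<7)&(abs(P[...,1]+15)<10)&(P[...,2]>164)&(P[...,2]<195)
  if m.any(): print('  arm top z',m.sum(),P[m].mean(0).round(1))
"
```

```text
lever surf 18 [ -1.9 -69.7 243. ]
star 14 [-41.4 -24.9 196.3] left deg -14.5
star 15 [-31.3 -13.6 109.1] left deg -56.2
star 8 [-39.5 -96.9 113.5] left deg -82.1
star 7 [-36.7 -39.   18.7] left deg -154.4
t 13.55 winch mm [ -0.4 116.1 340. ] F [-0.7  0.4  0.6] open -0.0 Tx in winch [ 0. -1. -0.] Tz [ 0.  0. -1.]
lever 0 [array([226.27, 164.41]), array([210.1, 226.3])]
lever 0.07 [array([226.16, 165.2 ]), array([211.17, 227.79])]
lever 0.15 [array([226.06, 166.24]), array([212.46, 229.54])]
scene1 31 [  1.2 -67.4 242.4] [226.52 164.03]
  arm top z 13 [  0.8 -13.  170.4]
scene8 30 [  0.9 -66.6 242.6] [226.4  163.83]
  arm top z 10 [  1.  -15.4 171.4]
top1 36 [ -2.5 -65.4 246.2] [208.83 226.78]
  arm top z 26 [ -1.9 -14.7 171.2]
top8 37 [ -2.4 -65.2 245.7] [208.86 226.7 ]
  arm top z 22 [ -1.4 -15.3 172.7]
```

View pics/c8.png

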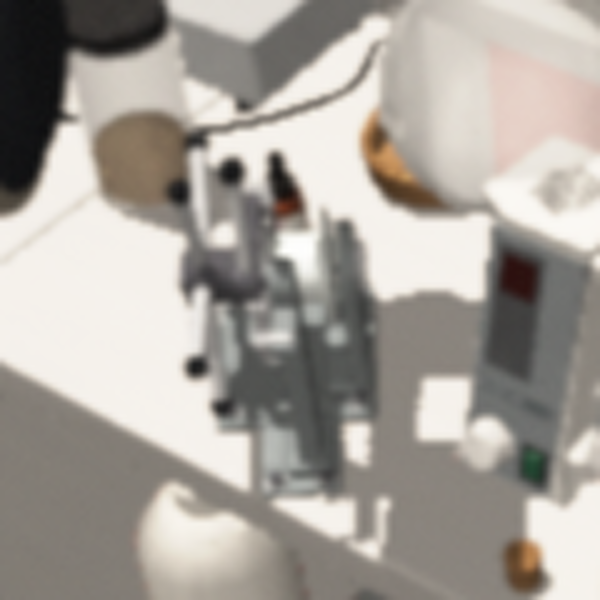

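The lever ball, at crop (232,170), is back on its starting position to within 0.2 px in both views, so the pawl is fully home. The star balls at (180,190) and (196,367) still match q = 0.57.

```bash
python3 -c "
from station import ctrl
print(ctrl.finish_job())"
```

```text
the job is handed in; nothing more can be done
None
```

The job is handed in: the cameras show the wheel one notch back (about 0.57 rad) and the pawl fully home in that notch, with the arm clear of the winch; the judge's verdict was not shown.

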